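# Sort the goods left on the shop counter

### The job

Sort the goods left on the counter: stand both shakers upright in the black tray and the steel cup upright in the wooden tray, and thread the ribbon spools onto the spindle's pin, the larger red one right down on the base and the smaller yellow one flat on top of it. Leave the copper hand bell and the shell-shaped pill box standing where they are, and let go of everything.

Things in the scene. Friction and masses are not known exactly. Their poses are not given: they have to be found in the camera images.
- red_spool: Larger ribbon spool, lying flat: dark red ribbon between two red card flanges. Flanges 56 mm in diameter and 3 mm thick, wound ribbon between them 50 mm in diameter, 30 mm tall overall, through bore 26 mm in diameter. Origin: centre of the underside; z up along the bore. About 80 g. Grip it across the flanges; any yaw.
- yellow_spool: Smaller ribbon spool, lying flat: yellow ribbon between two paler yellow card flanges. Flanges 46 mm in diameter and 3 mm thick, wound ribbon between them 40 mm in diameter, 22 mm tall overall, through bore 26 mm in diameter. Origin: centre of the underside; z up along the bore. About 50 g. Grip it across the flanges; any yaw.
- salt_shaker: Pale grey (polished metal) shaker, standing: 39 mm in diameter at the foot, 70 mm tall, tapering slightly to a 26 mm wide round head that begins at 56 mm. Origin: centre of the underside; z up. Round: grip the body about 45 mm above the foot, any yaw.
- pepper_shaker: Black shaker with a pale head, standing: same shape as the salt shaker, 39 mm in diameter at the foot, 70 mm tall, head 26 mm wide from 56 mm up. Origin: centre of the underside; z up. Grip the body about 45 mm above the foot, any yaw.
- steel_cup: Plain round polished steel tumbler, open at the top, standing: 42 mm in diameter, 88 mm tall. Origin: centre of the underside; z up. Grip it from outside across the body, any yaw.
- black_tray: Black plastic open tray with a dark grey liner, fixed to the counter, home of the two shakers: outside 110 mm along its x, 150 mm along its y (each short end has a lip that stands out about 4 mm farther), walls 5 mm thick, rim 24 mm above the counter, inner floor 5 mm above the counter (inside 100 x 140 mm). Origin: centre of the underside. It stands at a yaw of -0.3 to 0.3.
- wood_tray: Light wooden open tray with a green-grey liner, fixed to the counter, home of the steel cup: same shape as the black tray, outside 110 mm along its x, 150 mm along its y, walls 5 mm thick, rim 24 mm above the counter, inner floor 5 mm above the counter (inside 100 x 140 mm). Origin: centre of the underside. It stands at a yaw of -0.3 to 0.3.
- spindle: Ribbon spindle, fixed to the counter: round dark wood base 90 mm in diameter and 8 mm high, with an upright brass pin 16 mm in diameter at its centre, straight to 40 mm above the counter and then tapering to a blunt point at 54 mm. Origin: centre of the underside; z up along the pin. A spool right down has its underside 8 mm above the counter, and one on the red spool 38 mm.
- copper_bell: Bystander, to be left standing: copper counter bell, 59 mm in diameter, with an upright dark wooden grip; 90 mm tall. Origin: centre of the underside.
- pill_box: Bystander, to be left alone: pale metal shell-shaped pill box with its lid shut, 63 x 60 x 27 mm. Origin: centre of the underside.
There are look-alikes about, which are no part of the job. Several things have the shape of the yellow_spool; the one meant has the colours described above.

How it is judged:
By the outcome, as a careful person would: the job done as asked, in the order asked, and still so for the second after the job is handed in, with the robot touching nothing.
It also fails if it takes over 115 s, if anything falls off the work surface, if the arm or the gripper's body presses on something with over 40 N, if the wrist force passes 120 N, or if a joint passes its speed limit or range.

### The arm

A 7-joint arm with a two-finger parallel gripper is mounted at the origin on a cart in front of the work surface, level with it; the furniture and walls round the work are solid. World frame = base frame: x ahead of the robot, y to its left, z up, the work surface at z = 0. Lengths are in m, angles in rad, forces in N, time in s.
With the tool pointing down it reaches from about 0.425 to 0.95 m from the base axis. Payload 4.7 kg.
Tool frame: the origin (TCP) lies on the centre line of the jaws, within the pads' length; the fingertips stand 19 mm ahead of it and the grasp point (between the pads) is the TCP; z points along the fingers, y is the line along which they close (so a half turn about z gives the same grasp; the last joint's range is limited). The gripper opens to 85 mm and grips with 20 to 120 N. Pads are 22 mm wide; open, the fingers measure 114 mm over their backs; the gripper's body (76 mm by 85 mm) begins 54 mm behind the grasp point. The pads swing forward as they close: fully open they stand 13 mm farther back than shut.
Start: joints at [1.28, 0.469, -0.049, 1.532, 0.024, 1.141, -0.082], TCP at [0.175, -0.652, 0.212] pointing down, gripper open.
Joint ranges: [-2.59, 2.59], [-0.33, 1.99], [-1.39, 1.29], [0.1, 2.45], [-1.04, 4.18], [0.21, 1.99], [-2.66, 2.66]. Speed limits (rad/s): [2.57, 2.57, 3.14, 3.14, 3.14, 3.14, 3.14].

### API

Orientations are given as a unit quaternion [x, y, z, w].
In Python, from rig import manip, eyes gives the robot as it stands.
- The arm moves only by the tool servo_tool, never from a script. Its argument "moves" is a list of rows, each a list of 5 numbers: the shift along the tool's x, y, z normalised to -1 to 1, where 1 is 0.25 m, then the turn about the tool's z normalised to -1 to 1, where 1 is 2 rad, then the opening, from -1 (shut) to 1 (fully open). In form: [[dx, dy, dz, spin, gripper], ...]. A call has 1 to 20 rows; each row shifts and turns the commanded pose from where the row before left it, along the tool's axes as they then stand; what a row does not reach is not made up. A row lasts 1/12 s, in which the tool goes at most 41.7 mm and 7.16 degrees, less where a joint would pass 70% of its speed; a pose out of reach is approached as far as the arm can. A call with a number of a shift or a turn outside -1 to 1 is refused whole. A call with a gripper value outside its range is refused whole. The fingers move at their own pace and stop on an object; "grip_force" is the grip in N (left out, the last holds). Time passes only in rows, so rows that do not move let the fingers close. It gives the time, the measured TCP pose, the force, the opening and the grip force at its end, in the units of the state.
- manip.state(): the state, without advancing time (a new reading comes with each control period).
- eyes.capture(name): name is "scene" or "top" or "wrist"; returns (picture, depth): 384x512x3 uint8, red, green, blue; 384x512 float32, m along the optical axis (not along the pixel's ray), 0 where there is no reading.
- eyes.camera_info(name): a dict with "fx", "fy", "cx", "cy" (pixels), "dist" ([k1, k2, p1, p2, k3] as OpenCV has them; the pictures are not rectified), "eye" and "attitude" of the camera in the world. Camera axes: x right, y down, z forward; pixel columns grow to the right and rows downward; lengths in m; the calibration is good to about 2 mm. A picture is of the moment at which its call begins: read the wrist's pose just before it. camera_info takes no time and is no camera call; for the wrist camera it gives the pose at the moment of the call.
- manip.finish_job(): hands the job in; it is judged then, once.
The state is a dict: "clock": time; "q": joint angles; "joint_vel": joint speeds; "effort": joint torques, N m; "eef_pos": TCP position; "tcp_rot": TCP orientation; "force": force on the tool from outside, world axes, zero at the start; "moment": the same for the moment, N m; "finger_gap": finger opening in m; "finger_force": force on a finger pad.
Only numpy, scipy, OpenCV 4.12 (cv2) and the standard library are available. Lean on these libraries where they do the work, as an engineer would, in place of code of your own. Each camera call takes 0.05 s, during which the arm holds its last target. There are 200 camera calls.

## Working session

There is one attempt and no reset: what is moved stays moved. The work goes in short steps, Python scripts to look and compute and a tool call to move; the robot and the scene stay as the last step left them, time stands still between calls to the robot, and variables do not carry over. Pictures are saved under pics/ and viewed, at most 14 in all, crops included, and the job is handed in when it is done.

Besides the shell and the picture viewer there is one more tool, called as name(argument=value, ...), one argument or row to a line, values as JSON. servo_tool: Moves the arm, as the interface text tells. Scaled input: -1 to 1 covers 0.25 m each way for a shift and 2 rad each way for a turn. Its arguments: {"type":"object","properties":{"moves":{"type":"array","items":{"type":"array","items":{"type":"number"}}},"grip_force":{"type":"number"}},"required":["moves"]}

```bash
mkdir -p pics; ls
python3 - <<'E'
from rig import manip, eyes
import cv2, numpy as np
s=manip.state(); print({k:np.round(v,3).tolist() for k,v in s.items()})
for n in ["scene","top"]:
    p,d=eyes.capture(n); cv2.imwrite(f"pics/{n}0.png",p[:,:,::-1]); np.savez(f"pics/{n}0.npz",p=p,d=d)
    print(n,eyes.camera_info(n))
print(eyes.camera_info("wrist"))
E
```

```text
pics
{'clock': 0.0, 'q': [1.28, 0.469, -0.049, 1.534, 0.024, 1.141, -0.082], 'joint_vel': [-0.0, -0.001, -0.001, -0.0, 0.001, -0.001, 0.0], 'effort': [0.001, -51.031, -0.046, -23.772, 0.011, 0.008, 0.0], 'eef_pos': [0.175, -0.651, 0.211], 'tcp_rot': [0.991, 0.131, -0.0, -0.001], 'force': [-0.097, -0.684, 0.967], 'moment': [0.028, -0.028, -0.028], 'finger_force': 0.0, 'finger_gap': 0.086}
scene {'fx': 409.1071857757363, 'fy': 409.1071857757363, 'cx': 254.18206883002907, 'cy': 193.10613264959957, 'dist': array([-0.05548281,  0.        ,  0.        ,  0.        ,  0.        ]), 'eye': array([-0.14171978,  0.3152713 ,  0.92906564]), 'attitude': array([-0.5059432 ,  0.79752223, -0.2811609 ,  0.1700833 ])}
top {'fx': 488.42938186750894, 'fy': 488.42938186750894, 'cx': 246.7462372767323, 'cy': 191.47487235508405, 'dist': array([-0.16571712,  0.        ,  0.        ,  0.        ,  0.        ]), 'eye': array([0.3355707 , 0.02117907, 1.49455973]), 'attitude': array([-0.70406649,  0.70781784, -0.04272479,  0.03819519])}
{'fx': 337.35972822662126, 'fy': 337.35972822662126, 'cx': 261.2527187046361, 'cy': 190.03038110278771, 'dist': array([-0.02976559,  0.        ,  0.        ,  0.        ,  0.        ]), 'eye': array([ 0.24681963, -0.63247037,  0.37294845]), 'attitude': array([ 0.78491509, -0.60217307, -0.08946181,  0.11529304])}
```

View pics/scene0.png

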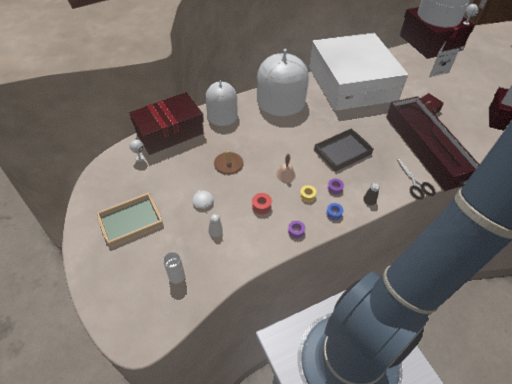

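View pics/top0.png

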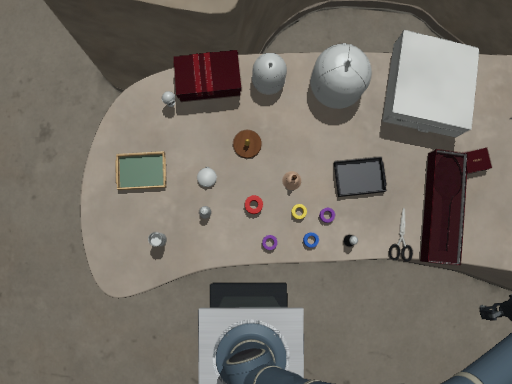

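The scene view shows red spool (262,204), yellow (308,193), purple (336,186) and (297,229), blue (335,211), salt (215,226), pepper (372,194) and cup (174,268). In the top view the places are: black tray (360,177), wooden tray (141,171), spindle (247,144), bell (292,180), pill box (207,178).
Yellow_spool candidates in the top view: (299,212) yellow, (327,215) purple, (270,243) purple, (311,240) blue. Only (299,212) has yellow ribbon and paler yellow flanges; I'll confirm it in a crop.

```bash
cat > h.py <<'E'
from rig import manip, eyes
import cv2, numpy as np
from scipy.spatial.transform import Rotation as R
def cloud(d,ci):
    h,w=d.shape; K=np.array([[ci['fx'],0,ci['cx']],[0,ci['fy'],ci['cy']],[0,0,1]])
    uv=np.stack(np.meshgrid(np.arange(w),np.arange(h)),-1).reshape(-1,1,2).astype(np.float64)
    n=cv2.undistortPoints(uv,K,ci['dist']).reshape(h,w,2)
    c=np.dstack([n*d[...,None],d])
    P=c@R.from_quat(ci['attitude']).as_matrix().T+ci['eye']; P[d==0]=np.nan
    return P
E
python3 - <<'E'
from h import *
C={}
for n in ["scene","top"]:
    z=np.load(f"pics/{n}0.npz"); C[n]=(z['p'],cloud(z['d'],eyes.camera_info(n)))
px={'scene':dict(red=(262,204),yel=(308,193),purA=(336,186),purB=(297,229),blue=(335,211),salt=(215,226),pep=(372,194),cup=(174,268),spin=(229,162),bell=(286,168),pill=(203,200),btray=(344,149),wtray=(131,220)),
'top':dict(red=(254,205),yel=(299,212),purA=(327,215),purB=(270,243),blue=(311,240),salt=(205,213),pep=(350,240),cup=(157,241),spin=(247,144),bell=(292,180),pill=(207,178),btray=(360,177),wtray=(141,171))}
for k in px['top']:
  for n in C:
    p,P=C[n]; u,v=px[n][k]
    c=np.nanmedian(P[v-4:v+5,u-4:u+5].reshape(-1,3),0)
    r=.095 if 'tray' in k else .05 if k=='spin' else .042
    Q=P.reshape(-1,3); m=(np.hypot(*(Q[:,:2]-c[:2]).T)<r)&(Q[:,2]>.004)&(Q[:,2]<.15); q=Q[m]
    zt=np.percentile(q[:,2],95) ; t=q[q[:,2]>(zt-.008)]
    (cx,cy),(a,b),th=cv2.minAreaRect(q[:,:2].astype(np.float32)*1000)
    tr=cv2.minAreaRect(t[:,:2].astype(np.float32)*1000)
    print(k,n,'med',c.round(3),'ztop %.3f'%zt,len(q),'rect',np.round([cx,cy,a,b,th]),'top',np.round(tr[0]),np.round(tr[1]),round(tr[2]),'mean',(t.mean(0)*1000).round())
for n in C:
    Q=C[n][1].reshape(-1,3); m=(np.abs(Q[:,1])<.5)&(Q[:,0]>.4)&(Q[:,0]<.8)&(abs(Q[:,2])<.02); print(n,'table z',np.median(Q[m,2]))
p=C['top'][0][185:260,240:345]; s=C['scene'][0][170:245,240:390]
cv2.imwrite('pics/crop0.png',np.hstack([cv2.resize(x,None,fx=f,fy=f,interpolation=cv2.INTER_CUBIC)[:300] for x,f in((p,4),(s,4))])[:,:800+220][:, :1020,::-1][:, :][:,0:1020][::1,::1] if 0 else cv2.resize(np.hstack([cv2.resize(p,(420,300)),cv2.resize(s,(600,300))]),(790,232))[:,:,::-1])
E
```

```text
red scene med [ 0.454 -0.009  0.028] ztop 0.032 322 rect [463.  -9.  54.  53.  25.] top [463.  -9.] [54. 53.] 23 mean [463.  -9.  30.]
red top med [ 0.465 -0.011  0.004] ztop 0.036 277 rect [464. -12.  76.  77.  90.] top [466.  -9.] [51. 55.] 90 mean [466.  -8.  32.]
yel scene med [ 0.446 -0.149  0.017] ztop 0.024 181 rect [ 440. -150.   57.   44.   77.] top [ 441. -147.] [43. 45.] 14 mean [ 441. -147.   22.]
yel top med [ 0.443 -0.149  0.002] ztop 0.028 199 rect [ 445. -151.   78.   76.   82.] top [ 445. -147.] [43. 43.] 46 mean [ 444. -147.   24.]
purA scene med [ 0.432 -0.236  0.019] ztop 0.024 164 rect [ 430. -236.   48.   46.   50.] top [ 431. -233.] [40. 43.] 27 mean [ 431. -233.   22.]
purA top med [ 0.433 -0.236  0.004] ztop 0.027 202 rect [ 436. -234.   74.   73.   63.] top [ 432. -232.] [43. 44.] 1 mean [ 433. -232.   23.]
purB scene med [ 0.353 -0.061  0.012] ztop 0.024 200 rect [352. -62.  44.  61.  30.] top [348. -58.] [43. 44.] 61 mean [349. -57.  22.]
purB top med [ 0.349 -0.059  0.003] ztop 0.027 214 rect [350. -59.  79.  75.   7.] top [352. -55.] [42. 42.] 90 mean [3
[... 1871 characters left out ...]
81.  76.  45.] top [549. 134.] [48. 53.] 27 mean [550. 134.  27.]
btray scene med [ 0.554 -0.346  0.005] ztop 0.025 1255 rect [ 547. -342.  158.  171.   24.] top [ 550. -339.] [113. 158.] 7 mean [ 551. -341.   22.]
btray top med [ 0.55  -0.341  0.007] ztop 0.026 1696 rect [ 549. -339.  184.  185.   77.] top [ 552. -338.] [112. 154.] 6 mean [ 552. -339.   24.]
wtray scene med [0.569 0.336 0.007] ztop 0.025 1992 rect [573. 344. 177. 170.   6.] top [569. 339.] [115. 156.] 2 mean [565. 341.  23.]
wtray top med [0.572 0.339 0.006] ztop 0.027 1796 rect [572. 340. 186. 183.   0.] top [574. 338.] [112. 159.] 3 mean [574. 338.  25.]
scene table z 0.0004310015973399972
top table z 0.001614457502312705
```

View pics/crop0.png

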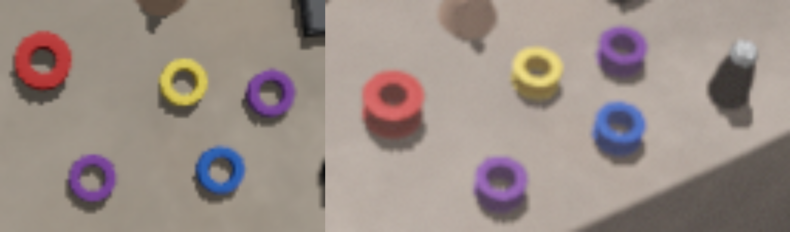

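The crop confirms it: the ring beside the purple one (crop about (184,82) and (537,72)) is the only yellow spool with paler flanges. Heights from the two views match the text (spools 22/30 mm, shakers 70, cup 88, rims 24). First move: over the pepper shaker, refining with the wrist camera.

servo_tool(
  moves=[
    [0.105,-0.117,0,0,0.5],
    [0.105,-0.117,0,0,0.5],
    [0.105,-0.117,0,0,0.5],
    [0.105,-0.117,0,0,0.5],
    [0.105,-0.117,0,0,0.5],
    [0.105,-0.117,0,0,0.5],
    [0.105,-0.117,0,0,0.5],
    [0.105,-0.117,0,0,0.5],
    [0.105,-0.117,0,0,0.5],
    [0.105,-0.117,0,0,0.5],
    [0,0,0,0,0.5],
    [0,0,0,0,0.5],
  ],
  grip_force=30,
)

```text
clock: 1.1
eef_pos: [0.3535, -0.2995, 0.2118]
tcp_rot: [0.991, 0.133, -0.0, 0.0]
force: [0.0, -0.1, -0.2]
finger_gap: 0.0642
finger_force: 0.0
```

```bash
cat >> h.py <<'E'
def go(x,y,z,s=None):
    s=s or manip.state(); M=R.from_quat(s['tcp_rot']).as_matrix()
    d=M.T@(np.array([x,y,z])-s['eef_pos'])/.25
    print('norm d',d.round(4),'rows>=',np.ceil(np.linalg.norm(d)/.1667),'pos',np.round(s['eef_pos'],4),'psi %.3f'%np.arctan2(M[1,0],M[0,0]),'tilt %.3f'%M[2,2])
def wrist(name):
    ci=eyes.camera_info('wrist'); p,d=eyes.capture('wrist'); cv2.imwrite(f'pics/{name}.png',p[:,:,::-1])
    return p,cloud(d,ci)
def tops(P,x,y,zlo,zhi,r=.04):
    Q=P.reshape(-1,3); m=(np.hypot(Q[:,0]-x,Q[:,1]-y)<r)&(Q[:,2]>zlo)&(Q[:,2]<zhi); q=Q[m]
    if len(q)<6: print('few',len(q)); return
    (cx,cy),rad=cv2.minEnclosingCircle(q[:,:2].astype(np.float32)*1000)
    rc=cv2.minAreaRect(q[:,:2].astype(np.float32)*1000)
    print('n',len(q),'mean',(q.mean(0)*1000).round(1),'circ',round(cx,1),round(cy,1),round(rad,1),'rect',np.round(rc[0],1),np.round(rc[1],1),round(rc[2],1))
E
python3 - <<'E'
from h import *
s=manip.state(); print(s['clock'],s['finger_gap'])
p,P=wrist('w1')
tops(P,.353,-.301,.058,.08); tops(P,.353,-.301,.006,.08)
tops(P,.55,-.34,.018,.03,.1)
go(.353,-.301,.05)
E
```

```text
1.1 0.06422447116698021
n 548 mean [ 355.9 -304.2   65.6] circ 354.4 -304.8 12.9 rect [ 354.4 -305.1] [24.9 24.8] 14.7
n 1118 mean [ 360.1 -301.6   48.7] circ 354.8 -302.9 18.9 rect [ 357.3 -302.1] [31.7 36.2] 12.8
n 1481 mean [ 506.8 -358.3   23.2] circ 519.2 -344.3 78.9 rect [ 510.9 -346.1] [ 42.5 155.9] 12.0
norm d [ 0.0024 -0.0008  0.6469] rows>= 4.0 pos [ 0.3525 -0.3013  0.2117] psi 0.263 tilt -1.000
```

View pics/w1.png

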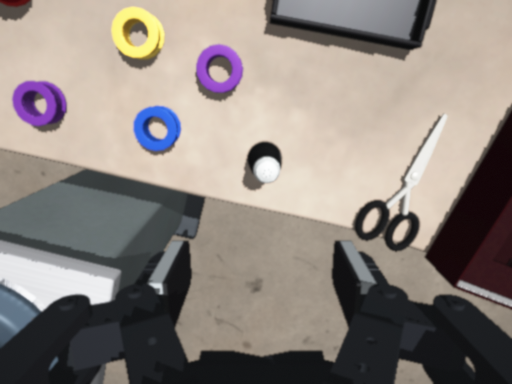

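Wrist view: pepper head at (265,165), yellow (137,33), no obstacle beside it. Descend and grip.

servo_tool(
  moves=[
    [0.0035,0.01,0.11,0,0.5],
    [0,0,0.11,0,0.5],
    [0,0,0.11,0,0.5],
    [0,0,0.11,0,0.5],
    [0,0,0.11,0,0.5],
    [0,0,0.11,0,0.5],
    [0,0,0,0,0.5],
    [0,0,0,0,-1],
    [0,0,0,0,-1],
    [0,0,0,0,-1],
    [0,0,0,0,-1],
    [0,0,0,0,-1],
    [0,0,0,0,-1],
    [0,0,0,0,-1],
  ],
  grip_force=35,
)

```text
clock: 2.32
eef_pos: [0.3563, -0.3047, 0.0497]
tcp_rot: [0.991, 0.131, 0.002, 0.002]
force: [-1.0, 2.7, 14.5]
finger_gap: 0.0003
finger_force: 7.6
```

Run:
```python
from h import *
p,P=wrist('w2')
q,d=eyes.capture('scene')
cv2.imwrite('pics/w2c.png',np.hstack([cv2.resize(p,(400,300)),cv2.resize(q[140:260,300:460],(400,300))])[:,:,::-1])
print({k:np.round(v,3).tolist() for k,v in manip.state().items()})
```

```text
{'clock': 2.417, 'q': [0.804, 0.372, -0.224, 2.155, 0.139, 0.623, -0.827], 'joint_vel': [0.001, -0.001, -0.001, 0.002, 0.0, -0.0, -0.001], 'effort': [0.548, -30.12, -0.344, -12.889, 0.291, -0.703, 0.004], 'eef_pos': [0.356, -0.305, 0.05], 'tcp_rot': [0.991, 0.131, 0.002, 0.002], 'force': [-1.12, 2.804, 14.516], 'moment': [0.541, 0.313, 0.051], 'finger_force': 7.553, 'finger_gap': -0.0}
```

View pics/w2c.png

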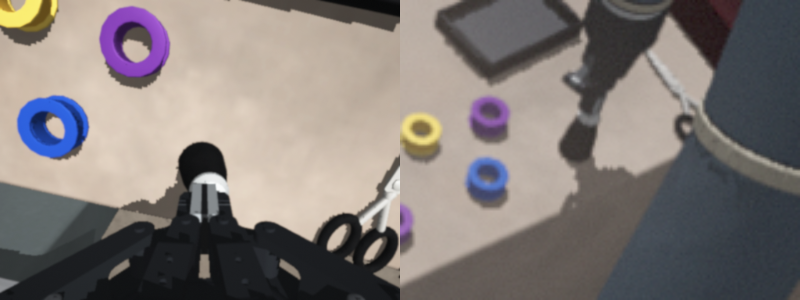

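Run:
```python
from h import *
p,P=wrist('w3')
for v in range(170,300,8):
    u=262
    print(v,u,(P[v,u]*1000).round(), (P[v,u-8]*1000).round(),(P[v,u+8]*1000).round(),p[v,u])
q,d=eyes.capture('scene'); S=cloud(d,eyes.camera_info('scene'))
for k in [(372,198),(374,194),(376,190),(378,186),(379,182),(368,200)]: print(k,(S[k[1],k[0]]*1000).round(),q[k[1],k[0]])
```

```text
170 262 [ 380. -299.   -0.] [ 379. -294.   -1.] [ 381. -304.    0.] [224 208 192]
178 262 [ 375. -301.   -1.] [ 374. -295.    0.] [ 376. -306.   -1.] [223 207 191]
186 262 [ 373. -301.   12.] [ 372. -296.   12.] [ 373. -306.    9.] [21 22 22]
194 262 [ 372. -301.   26.] [ 371. -297.   25.] [ 373. -306.   23.] [21 21 22]
202 262 [ 371. -301.   36.] [ 369. -297.   35.] [ 372. -306.   35.] [22 22 24]
210 262 [ 369. -302.   44.] [ 367. -298.   42.] [ 370. -306.   44.] [21 21 22]
218 262 [ 367. -302.   51.] [ 366. -298.   49.] [ 369. -306.   52.] [21 21 23]
226 262 [ 367. -302.   61.] [ 365. -299.   59.] [ 368. -306.   62.] [230 232 232]
234 262 [ 365. -303.   65.] [ 364. -299.   65.] [ 367. -306.   67.] [165 168 168]
242 262 [ 368. -302.   81.] [ 367. -298.   81.] [ 370. -305.   83.] [25 26 28]
250 262 [ 368. -302.   89.] [ 367. -299.   89.] [ 369. -305.   89.] [26 27 28]
258 262 [ 368. -302.   95.] [ 367. -299.   96.] [ 368. -305.   94.] [25 26 28]
266 262 [ 369. -301.  103.] [ 367. -299.  102.] [ 369. -304.  102.] [24 25 27]
274 262 [ 368. -302.  107.] [ 367. -299.  106.] [ 368. -305.  106.] [46 47 48]
282 262 [ 365. -302.  108.] [ 368. -299.  114.] [ 370. -304.  114.] [20 21 22]
290 262 [ 361. -303.  106.] [ 368. -299.  118.] [ 369. -304.  118.] [20 20 21]
298 262 [ 359. -304.  107.] [ 366. -299.  119.] [ 369. -304.  122.] [20 21 21]
(372, 198) [ 341. -294.   30.] [60 54 51]
(374, 194) [ 343. -298.   43.] [58 53 50]
(376, 190) [ 343. -300.   59.] [85 82 84]
(378, 186) [ 349. -309.   66.] [114 115 115]
(379, 182) [ 344. -300.   94.] [91 90 93]
(368, 200) [ 347. -289.   16.] [61 54 56]
```

The fingertips sit on the shaker's head at z≈0.07 (wrist depth), though the state says TCP 0.05. I back off and measure tip against reported TCP.

servo_tool(
  moves=[
    [0,0,-0.08,0,-1],
    [0,0,-0.16,0,-1],
    [0,0,-0.16,0,-1],
    [0,0,0,0,-1],
    [0,0,0,0,-1],
  ],
)

```text
clock: 2.93
eef_pos: [0.3557, -0.305, 0.1501]
tcp_rot: [0.991, 0.13, 0.002, 0.003]
force: [-0.1, 0.4, 0.2]
finger_gap: -0.0
finger_force: 0.0
```

Run:
```python
from h import *
s=manip.state(); print(s['eef_pos'].round(4) if hasattr(s['eef_pos'],'round') else s['eef_pos'],s['tcp_rot'],s['force'],s['finger_gap'])
p,P=wrist('w4')
M=R.from_quat(s['tcp_rot']).as_matrix()
T=(P-np.array(s['eef_pos']))@M   # tool frame
t=T.reshape(-1,3)
m=(abs(t[:,1])<.02)&(t[:,0]>-.03)&(t[:,0]<.03)&(t[:,2]<.06)&(t[:,2]>-.08); print('wrist tip tool z max',np.percentile(t[m,2],[50,90,99,100])*1000, 'x',np.median(t[m,0]))
q,d=eyes.capture('scene'); S=cloud(d,eyes.camera_info('scene')); t=((S-np.array(s['eef_pos']))@M)
m=(abs(t[...,1])<.02)&(abs(t[...,0])<.03)&(t[...,2]<.06)&(t[...,2]>-.08)
print('scene tip',np.percentile(t[m][:,2],[50,90,99,100])*1000,m.sum())
S2=S.reshape(-1,3); tops(S,.353,-.301,.005,.08); tops(S,.353,-.301,.058,.08); tops(P,.353,-.301,.058,.08)
```

```text
[ 0.3557 -0.305   0.1501] [0.99144925 0.13043868 0.0024058  0.00288846] [-0.0873972   0.41408347  0.15124359] -2.624767023068454e-05
wrist tip tool z max [-64.10081866 -35.78763868 -25.44573009 -22.29916187] x 0.01224387990169712
scene tip [-43.28841625 -27.6872954  -20.01645884 -19.61208647] 126
n 245 mean [ 346.9 -294.2   37.8] circ 351.6 -298.2 19.1 rect [ 347.7 -297.1] [36.6 28.4] 62.9
n 55 mean [ 350.4 -299.7   64.9] circ 351.1 -301.0 12.5 rect [ 350.5 -300.9] [22.3 21.2] 76.8
n 810 mean [ 356.5 -304.1   65.6] circ 354.8 -304.7 12.8 rect [ 354.9 -304.5] [25.1 24.3] 15.2
```

Both cameras put the shut fingertips 20 mm behind the reported TCP, so the real grasp point is about 39 mm above the reported z. I correct for that. The shaker still stands at (0.354,-0.303).

servo_tool(
  moves=[
    [-0.006,0,0,0,0.6],
    [0,0,0,0,0.6],
    [0,0,0,0,0.6],
    [0,0,0,0,0.6],
    [0,0,0,0,0.6],
    [0,0,0.12,0,0.6],
    [0,0,0.12,0,0.6],
    [0,0,0.12,0,0.6],
    [0,0,0.12,0,0.6],
    [0,0,0.12,0,0.6],
    [0,0,0,0,0.6],
    [0,0,0,0,-1],
    [0,0,0,0,-1],
    [0,0,0,0,-1],
    [0,0,0,0,-1],
    [0,0,0,0,-1],
    [0,0,0,0,-1],
  ],
  grip_force=35,
)

```text
clock: 4.45
eef_pos: [0.3539, -0.305, -0.0012]
tcp_rot: [0.991, 0.13, 0.001, 0.001]
force: [-1.2, 0.3, 7.8]
finger_gap: 0.0318
finger_force: 35.0
```

servo_tool(
  moves=[
    [0,0,-0.06,0,-1],
    [0,0,-0.12,0,-1],
    [0,0,-0.12,0,-1],
    [0,0,-0.12,0,-1],
    [0.104,0.079,0,0,-1],
    [0.104,0.079,0,0,-1],
    [0.104,0.079,0,0,-1],
    [0.104,0.079,0,0,-1],
    [0.104,0.079,0,0,-1],
    [0.104,0.079,0,0,-1],
    [0,0,0,0,-1],
    [0,0,0,0,-1],
  ],
)

```text
clock: 5.45
eef_pos: [0.5353, -0.3782, 0.1021]
tcp_rot: [0.991, 0.131, 0.001, 0.0]
force: [-0.0, 1.2, -1.2]
finger_gap: 0.0318
finger_force: 35.1
```

Run:
```python
from h import *
s=manip.state(); print(s['finger_gap'],s['force'])
p,P=wrist('w5')
go(.535,-.379,.010)
tops(P,.55,-.34,.018,.03,.11)
a,d=eyes.capture('top'); b,d2=eyes.capture('scene')
cv2.imwrite('pics/w5c.png',np.hstack([cv2.resize(p,(400,300)),cv2.resize(b[100:220,290:450],(400,300))])[:,:,::-1])
```

```text
0.0318171214856357 [-0.03965158  1.15776443 -1.23375671]
norm d [0.0041 0.0055 0.3676] rows>= 3.0 pos [ 0.5337 -0.3779  0.1019] psi 0.262 tilt -1.000
n 5674 mean [ 559.3 -330.6   23.2] circ 551.8 -339.6 91.7 rect [ 551.8 -339.6] [109.8 157.3] 5.6
```

View pics/w5c.png

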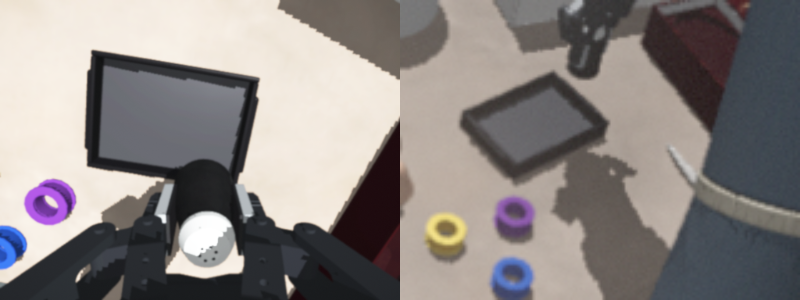

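servo_tool(
  moves=[
    [0.004,0.005,0.1,0,-1],
    [0,0,0.1,0,-1],
    [0,0,0.1,0,-1],
    [0,0,0.05,0,-1],
    [0,0,0.016,0,-1],
    [0,0,0.01,0,-1],
    [0,0,0.006,0,-1],
    [0,0,0,0,-1],
    [0,0,0,0,-1],
  ],
)

```text
clock: 6.35
eef_pos: [0.5361, -0.3797, 0.0077]
tcp_rot: [0.991, 0.131, 0.001, 0.001]
force: [0.4, -0.0, -1.6]
finger_gap: 0.0318
finger_force: 35.1
```

servo_tool(
  moves=[
    [0,0,0.006,0,-1],
    [0,0,0,0,-1],
    [0,0,0,0,0.2],
    [0,0,0,0,0.2],
    [0,0,0,0,0.2],
    [0,0,0,0,0.2],
    [0,0,-0.06,0,0.2],
    [0,0,-0.12,0,0.2],
    [0,0,-0.16,0,0.2],
    [0,0,-0.16,0,0.5],
    [0,0,-0.1,0,0.5],
    [0,0,0,0,0.5],
  ],
)

```text
clock: 7.35
eef_pos: [0.5391, -0.3812, 0.1623]
tcp_rot: [0.991, 0.13, 0.005, 0.004]
force: [-0.4, -0.0, 0.2]
finger_gap: 0.0642
finger_force: 0.0
```

Run:
```python
from h import *
s=manip.state(); print(s['finger_gap'],s['force'])
p,P=wrist('w6'); tops(P,.535,-.379,.058,.09); tops(P,.535,-.379,.03,.09)
go(.441,.138,.16)
```

```text
0.06419767439235707 [-0.43639899 -0.03589677  0.19221756]
n 794 mean [ 538.5 -379.8   70.2] circ 536.4 -380.6 13.0 rect [ 536.6 -380.7] [25. 25.] 13.3
n 1350 mean [ 541.5 -378.4   59.4] circ 536.6 -379.3 17.3 rect [ 538.6 -379.4] [33.9 29.8] 81.8
norm d [ 0.1638 -2.1024 -0.0155] rows>= 13.0 pos [ 0.5374 -0.3803  0.159 ] psi 0.262 tilt -1.000
```

servo_tool(
  moves=[
    [0.012,-0.1,0,0,0.5],
    [0.012,-0.154,0,0,0.5],
    [0.012,-0.154,0,0,0.5],
    [0.012,-0.154,0,0,0.5],
    [0.012,-0.154,0,0,0.5],
    [0.012,-0.154,0,0,0.5],
    [0.012,-0.154,0,0,0.5],
    [0.012,-0.154,0,0,0.5],
    [0.012,-0.154,0,0,0.5],
    [0.012,-0.154,0,0,0.5],
    [0.012,-0.154,0,0,0.5],
    [0.012,-0.154,0,0,0.5],
    [0.012,-0.154,0,0,0.5],
    [0.008,-0.154,0,0,0.5],
    [0,0,0,0,0.5],
    [0,0,0,0,0.5],
  ],
)

```text
clock: 8.73
eef_pos: [0.4375, 0.141, 0.154]
tcp_rot: [0.991, 0.133, -0.001, -0.0]
force: [0.7, -0.4, -0.3]
finger_gap: 0.0642
finger_force: 0.0
```

Run:
```python
from h import *
s=manip.state()
p,P=wrist('w7'); tops(P,.441,.138,.058,.09); tops(P,.441,.138,.006,.09,.035); tops(P,.465,-.009,.024,.04)
go(.441,.138,0)
```

```text
n 798 mean [445.2 136.7  65.9] circ 443.6 135.9 12.9 rect [443.9 136. ] [24.7 24.5] 16.5
n 1684 mean [449.7 139.8  48.5] circ 445.4 139.0 18.7 rect [446.5 139.6] [33.7 34.6] 59.7
n 2348 mean [466.4  -9.5  29.8] circ 465.6 -9.9 28.2 rect [465.6  -9.8] [54.8 54.7] 54.4
norm d [0.0117 0.0068 0.6155] rows>= 4.0 pos [0.438  0.139  0.1539] psi 0.264 tilt -1.000
```

servo_tool(
  moves=[
    [0.015,0.014,0.11,0,0.5],
    [0,0,0.12,0,0.5],
    [0,0,0.12,0,0.5],
    [0,0,0.12,0,0.5],
    [0,0,0.1,0,0.5],
    [0,0,0.044,0,0.5],
    [0,0,0,0,0.5],
    [0,0,0,0,-1],
    [0,0,0,0,-1],
    [0,0,0,0,-1],
    [0,0,0,0,-1],
    [0,0,0,0,-1],
    [0,0,0,0,-1],
  ],
)

```text
clock: 9.87
eef_pos: [0.4448, 0.1367, 0.0029]
tcp_rot: [0.991, 0.13, 0.002, 0.0]
force: [0.5, -0.9, 7.3]
finger_gap: 0.0316
finger_force: 34.6
```

servo_tool(
  moves=[
    [0,0,-0.04,0,-1],
    [0,0,-0.15,0,-1],
    [0,0,-0.15,0,-1],
    [0,0,-0.15,0,-1],
    [0,0,-0.15,0,-1],
    [0,0.12,0,0,-1],
    [0.002,0.154,0,0,-1],
    [0.002,0.154,0,0,-1],
    [0.002,0.154,0,0,-1],
    [0.002,0.154,0,0,-1],
    [0.002,0.154,0,0,-1],
    [0.002,0.154,0,0,-1],
    [0.002,0.154,0,0,-1],
    [0.002,0.154,0,0,-1],
    [0.002,0.154,0,0,-1],
    [0.002,0.154,0,0,-1],
    [0,0.15,0,0,-1],
    [0,0,0,0,-1],
    [0,0,0,0,-1],
  ],
)

```text
clock: 11.45
eef_pos: [0.5645, -0.3019, 0.1614]
tcp_rot: [0.992, 0.128, -0.0, 0.0]
force: [-1.1, 0.8, -1.2]
finger_gap: 0.0316
finger_force: 34.9
```

Run:
```python
from h import *
s=manip.state(); print(s['finger_gap'],s['force'])
go(.567,-.299,.0085)
```

```text
0.03160480446146077 [-1.11457253  0.84730402 -1.20471513]
norm d [ 0.0128 -0.0087  0.6117] rows>= 4.0 pos [ 0.5645 -0.3019  0.1614] psi 0.257 tilt -1.000
```

servo_tool(
  moves=[
    [0.013,-0.009,0.1,0,-1],
    [0,0,0.12,0,-1],
    [0,0,0.12,0,-1],
    [0,0,0.12,0,-1],
    [0,0,0.1,0,-1],
    [0,0,0.036,0,-1],
    [0,0,0.008,0,-1],
    [0,0,0.006,0,-1],
    [0,0,0.004,0,-1],
    [0,0,0,0,-1],
    [0,0,0,0,-1],
  ],
)

```text
clock: 12.37
eef_pos: [0.5689, -0.2965, 0.0094]
tcp_rot: [0.991, 0.131, 0.001, 0.001]
force: [-0.5, -0.9, -0.5]
finger_gap: 0.0315
finger_force: 34.9
```

servo_tool(
  moves=[
    [0,0,0.006,0,-1],
    [0,0,0,0,-1],
    [0,0,0,0,0.2],
    [0,0,0,0,0.2],
    [0,0,0,0,0.2],
    [0,0,0,0,0.2],
    [0,0,-0.06,0,0.2],
    [0,0,-0.12,0,0.2],
    [0,0,-0.16,0,0.2],
    [0,0,-0.16,0,0.5],
    [0,0,-0.1,0,0.5],
    [0,0,0,0,0.5],
  ],
)

```text
clock: 13.37
eef_pos: [0.5718, -0.2976, 0.1634]
tcp_rot: [0.991, 0.13, 0.005, 0.003]
force: [0.8, -0.3, 0.2]
finger_gap: 0.064
finger_force: 0.0
```

Run:
```python
from h import *
s=manip.state(); print(s['finger_gap'],s['force'])
p,P=wrist('w8'); tops(P,.569,-.297,.058,.09); tops(P,.569,-.297,.03,.09)
tops(P,.5365,-.3805,.058,.09,.03)
tops(P,.5365,-.125,.06,.1)
go(.360,.278,.18)
```

```text
0.06398978143286425 [ 0.75927033 -0.32266791  0.19325244]
n 795 mean [ 570.1 -297.5   70.4] circ 567.9 -298.3 13.0 rect [ 568.1 -298. ] [24.9 25.2] 17.7
n 1369 mean [ 573.2 -295.8   59.4] circ 568.5 -296.5 17.4 rect [ 570.6 -296.5] [34.1 30.1] 88.1
n 270 mean [ 543.  -375.    64.9] circ 537.6 -379.7 12.6 rect [ 540.3 -377.7] [17.8 24.6] 32.8
n 614 mean [ 543.3 -131.9   79. ] circ 541.5 -129.4 7.8 rect [ 541.6 -130.2] [15.  12.4] 5.1
norm d [-0.216  -2.4384 -0.0926] rows>= 15.0 pos [ 0.57   -0.2969  0.1601] psi 0.262 tilt -1.000
```

servo_tool(
  moves=[
    [0,-0.12,-0.02,0,0.5],
    [0,-0.155,-0.02,0,0.5],
    [0,-0.155,-0.02,0,0.5],
    [0,-0.155,-0.02,0,0.5],
    [0,-0.155,0,0,0.5],
    [0,-0.155,0,0,0.5],
    [0,-0.155,0,0,0.5],
    [0,-0.155,0,0,0.5],
    [0,-0.155,0,0,0.5],
    [0,-0.155,0,0,0.5],
    [0,-0.155,0,0,0.5],
    [0,-0.155,0,0,0.5],
    [0,-0.155,0,0,0.5],
    [0,-0.155,0,0,0.5],
    [0,-0.155,0,0,0.5],
    [-0.07,-0.148,0,0,0.5],
    [-0.07,0,0,0,0.5],
    [-0.076,0,0,0,0.5],
    [0,0,0,0,0.5],
    [0,0,0,0,0.5],
  ],
)

```text
clock: 15.08
eef_pos: [0.357, 0.278, 0.1753]
tcp_rot: [0.991, 0.131, -0.001, 0.001]
force: [0.4, 0.3, 0.0]
finger_gap: 0.064
finger_force: 0.0
```

Run:
```python
from h import *
s=manip.state()
p,P=wrist('w9'); tops(P,.36,.278,.078,.1); tops(P,.36,.278,.03,.1)
go(.360,.278,.01)
```

```text
n 592 mean [359.2 276.2  85.1] circ 360.5 276.6 20.7 rect [360.8 276.7] [40.6 40.6] 33.5
n 2636 mean [359.3 276.3  64.4] circ 360.5 276.7 20.8 rect [360.5 276.6] [41.2 40.3] 16.3
norm d [0.0076 0.0021 0.6626] rows>= 4.0 pos [0.3581 0.2781 0.1757] psi 0.261 tilt -1.000
```

servo_tool(
  moves=[
    [0.008,0.005,0.1,0,0.5],
    [0,0,0.12,0,0.5],
    [0,0,0.12,0,0.5],
    [0,0,0.12,0,0.5],
    [0,0,0.12,0,0.5],
    [0,0,0.075,0,0.5],
    [0,0,0,0,0.5],
    [0,0,0,0,-1],
    [0,0,0,0,-1],
    [0,0,0,0,-1],
    [0,0,0,0,-1],
    [0,0,0,0,-1],
  ],
)

```text
clock: 16.13
eef_pos: [0.361, 0.2783, 0.0135]
tcp_rot: [0.991, 0.13, 0.001, -0.0]
force: [0.0, -0.0, -0.4]
finger_gap: 0.0397
finger_force: 34.8
```

Run:
```python
from h import *
s=manip.state(); print(s['finger_gap'],s['force'],s['finger_force'])
go(.5715,.339,.12)
```

```text
0.039718946290723665 [ 0.00603827 -0.04527561 -0.4447513 ] 34.78382280911319
norm d [ 0.8771 -0.0173 -0.424 ] rows>= 6.0 pos [0.361  0.2783 0.0135] psi 0.261 tilt -1.000
```

servo_tool(
  moves=[
    [0,0,-0.04,0,-1],
    [0,0,-0.12,0,-1],
    [0,0,-0.14,0,-1],
    [0,0,-0.12,0,-1],
    [0.1,-0.003,0,0,-1],
    [0.15,-0.003,0,0,-1],
    [0.15,-0.003,0,0,-1],
    [0.15,-0.003,0,0,-1],
    [0.15,-0.003,0,0,-1],
    [0.177,-0.003,0,0,-1],
    [0,0,0,0,-1],
    [0,0,0,0,-1],
  ],
)

```text
clock: 17.13
eef_pos: [0.5701, 0.3381, 0.1177]
tcp_rot: [0.992, 0.129, 0.0, -0.0]
force: [-1.3, 0.5, -0.5]
finger_gap: 0.0399
finger_force: 35.1
```

Run:
```python
from h import *
s=manip.state(); print(s['finger_gap'],s['force'],s['finger_force'])
p,P=wrist('w10'); tops(P,.5715,.339,.018,.03,.1)
go(.5715,.339,.0185)
```

```text
0.039855773534018986 [-1.27624828  0.52671483 -0.50665926] 35.09359479357954
n 4285 mean [586.  346.6  23.2] circ 572.4 337.8 91.7 rect [572.  337.5] [109.8 157. ] 2.8
norm d [0.0138 0.0005 0.3969] rows>= 3.0 pos [0.5682 0.3382 0.1177] psi 0.261 tilt -1.000
```

servo_tool(
  moves=[
    [0.012,0.002,0.1,0,-1],
    [0,0,0.12,0,-1],
    [0,0,0.1,0,-1],
    [0,0,0.05,0,-1],
    [0,0,0.014,0,-1],
    [0,0,0.01,0,-1],
    [0,0,0.006,0,-1],
    [0,0,0,0,-1],
    [0,0,0,0,0.4],
    [0,0,0,0,0.4],
    [0,0,0,0,0.4],
    [0,0,0,0,0.4],
    [0,0,-0.06,0,0.4],
    [0,0,-0.12,0,0.4],
    [0,0,-0.16,0,0.6],
    [0,0,-0.16,0,0.6],
    [0,0,-0.15,0,0.6],
    [0,0,0,0,0.6],
    [0,0,0,0,0.6],
  ],
)

```text
clock: 18.77
eef_pos: [0.5727, 0.34, 0.1846]
tcp_rot: [0.991, 0.131, 0.003, -0.001]
force: [-0.4, 0.3, -0.3]
finger_gap: 0.068
finger_force: 0.0
```

Run:
```python
from h import *
s=manip.state(); print(s['finger_gap'],s['force'],s['finger_force'])
p,P=wrist('w11'); tops(P,.5715,.339,.08,.1); tops(P,.5715,.339,.035,.1)
go(.465,-.0095,.17)
```

```text
0.06804343742313479 [-0.35253073  0.27556154 -0.25027349] 0.0
n 673 mean [569.3 337.9  88.9] circ 571.0 338.2 20.8 rect [570.9 338.6] [41.  40.1] 16.2
n 2545 mean [569.8 337.9  69.4] circ 571.0 338.2 20.8 rect [571.  338.4] [41.2 40.4] 12.2
norm d [-0.773   1.2355  0.0453] rows>= 9.0 pos [0.5717 0.3388 0.1819] psi 0.262 tilt -1.000
```

servo_tool(
  moves=[
    [-0.077,0.123,0,0,0.8],
    [-0.077,0.123,0,0,0.8],
    [-0.077,0.123,0,0,0.8],
    [-0.077,0.123,0,0,0.8],
    [-0.077,0.123,0,0,0.8],
    [-0.077,0.123,0,0,0.8],
    [-0.077,0.123,0,0,0.8],
    [-0.077,0.123,0,0,0.8],
    [-0.077,0.123,0,0,0.8],
    [-0.077,0.123,0,0,0.8],
    [0,0,0,0,0.8],
    [0,0,0,0,0.8],
  ],
)

```text
clock: 19.82
eef_pos: [0.4634, -0.0106, 0.179]
tcp_rot: [0.992, 0.128, -0.002, 0.0]
force: [-0.0, -0.3, 0.3]
finger_gap: 0.0768
finger_force: 0.0
```

Run:
```python
from h import *
s=manip.state(); print(s['finger_gap'])
p,P=wrist('w12'); tops(P,.465,-.0095,.025,.04); tops(P,.652,.012,.015,.06,.02); tops(P,.652,.012,.004,.012,.055)
M=R.from_quat(s['tcp_rot']).as_matrix(); t=((P-np.array(s['eef_pos']))@M).reshape(-1,3)
m=(abs(t[:,1])<.06)&(abs(t[:,0])<.03)&(t[:,2]>-.08)&(t[:,2]<.03)
for sg in (-1,1):
    w=m&(t[:,1]*sg>.02); print('finger',sg,np.percentile(t[w],[0,1,50,99,100],axis=0).round(4).tolist())
go(.4655,-.0095,-.02)
```

```text
0.07678401218273895
n 2081 mean [466.1 -10.1  30. ] circ 465.3 -10.4 27.9 rect [465.6 -10.4] [55.1 54.6] 89.6
few 0
n 145 mean [615.4  -2.1   6.7] circ 617.0 -2.1 18.2 rect [615.2  -2.5] [ 3.9 36.5] 14.3
finger -1 [[-0.0113, -0.06, -0.08], [-0.0091, -0.0591, -0.0798], [0.009, -0.0407, -0.0602], [0.0147, -0.0377, -0.0311], [0.0159, -0.0354, -0.029]]
finger 1 [[-0.0117, 0.0352, -0.08], [-0.0091, 0.0379, -0.0798], [0.0089, 0.0409, -0.0602], [0.0148, 0.0592, -0.0311], [0.0154, 0.06, -0.029]]
norm d [0.0055 0.0051 0.7971] rows>= 5.0 pos [ 0.4642 -0.0087  0.1793] psi 0.260 tilt -1.000
```

servo_tool(
  moves=[
    [0.004,0.006,0.12,0,0.8],
    [0,0,0.15,0,0.8],
    [0,0,0.15,0,0.8],
    [0,0,0.15,0,0.8],
    [0,0,0.12,0,0.8],
    [0,0,0.07,0,0.8],
    [0,0,0.03,0,0.8],
    [0,0,0.01,0,0.8],
    [0,0,0,0,0.8],
    [0,0,0,0,0.8],
  ],
)

```text
clock: 20.7
eef_pos: [0.4675, -0.0087, -0.019]
tcp_rot: [0.991, 0.131, 0.001, -0.0]
force: [0.4, 0.3, 0.6]
finger_gap: 0.0768
finger_force: 0.0
```

servo_tool(
  moves=[
    [0,0,0.006,0,-1],
    [0,0,0,0,-1],
    [0,0,0,0,-1],
    [0,0,0,0,-1],
    [0,0,0,0,-1],
    [0,0,0,0,-1],
  ],
)

```text
clock: 21.2
eef_pos: [0.4674, -0.0094, -0.02]
tcp_rot: [0.991, 0.13, 0.001, 0.0]
force: [-0.8, -0.2, 7.4]
finger_gap: 0.0534
finger_force: 35.4
```

Run:
```python
from h import *
s=manip.state(); print(s['finger_gap'],s['force'],s['finger_force'])
go(.652,.0115,.12)
```

```text
0.0534387526717913 [-0.84580916 -0.21539547  7.42660912] 35.374696406959174
norm d [ 0.7364  0.1103 -0.5583] rows>= 6.0 pos [ 0.4674 -0.0094 -0.02  ] psi 0.261 tilt -1.000
```

servo_tool(
  moves=[
    [0,0,-0.03,0,-1],
    [0,0,-0.1,0,-1],
    [0,0,-0.14,0,-1],
    [0,0,-0.14,0,-1],
    [0,0,-0.12,0,-1],
    [0.1,0.022,0,0,-1],
    [0.1,0.022,0,0,-1],
    [0.1,0.022,0,0,-1],
    [0.1,0.022,0,0,-1],
    [0.1,0.022,0,0,-1],
    [0,0,0,0,-1],
    [0,0,0,0,-1],
  ],
)

```text
clock: 22.2
eef_pos: [0.5948, -0.0036, 0.1114]
tcp_rot: [0.991, 0.13, 0.0, -0.0]
force: [-0.4, 0.0, -0.3]
finger_gap: 0.0534
finger_force: 37.1
```

Run:
```python
from h import *
s=manip.state(); print(s['finger_gap'],s['force'],s['finger_force'])
p,P=wrist('w13'); e=s['eef_pos']
tops(P,.652,.012,.03,.056,.02); tops(P,.652,.012,.004,.013,.055)
u=P.reshape(-1,3); c=p.reshape(-1,3).astype(int)
m=(np.hypot(u[:,0]-e[0],u[:,1]-e[1])<.05)&(c[:,0]>90)&(c[:,1]<60)&(c[:,0]>2.5*c[:,1])
q=u[m]; print('red',len(q),np.percentile(q[:,2],[1,50,99]).round(4))
t=q[q[:,2]>np.percentile(q[:,2],99)-.006]; print(cv2.minEnclosingCircle(t[:,:2].astype(np.float32)*1000),cv2.minAreaRect(t[:,:2].astype(np.float32)*1000))
go(.652,.0117,.10)
```

```text
0.053431256034511466 [-0.36630991  0.04278214 -0.30338893] 37.06954954192042
n 434 mean [656.9   9.1  47.5] circ 656.5 8.8 7.8 rect [656.4   8.9] [15.1 15.1] 60.3
n 10528 mean [658.2   9.3   8. ] circ 656.6 8.8 45.3 rect [656.6   8.9] [89.5 89.8] 61.3
red 13136 [0.1334 0.161  0.1625]
((593.7395629882812, -3.864685297012329), 27.831220626831055) ((593.5260620117188, -3.615570068359375), (54.53343963623047, 53.13752746582031), 14.737380027770996)
norm d [0.2416 0.0012 0.0446] rows>= 2.0 pos [ 0.5936 -0.0036  0.1112] psi 0.262 tilt -1.000
```

View pics/w13.png

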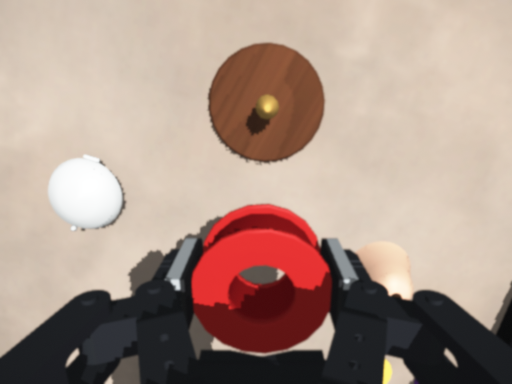

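Wrist view: spindle pin at (267,104), red spool held level with its bore at (262,290). Both measured in the same view, so I align on the difference.

servo_tool(
  moves=[
    [0.09,0.007,0,0,-1],
    [0.09,0.006,0,0,-1],
    [0.075,0.004,0.05,0,-1],
    [0,0,0.08,0,-1],
    [0,0,0.08,0,-1],
    [0,0,0.05,0,-1],
    [0,0,0,0,-1],
    [0,0,0,0,-1],
  ],
)

```text
clock: 22.92
eef_pos: [0.6559, 0.0085, 0.046]
tcp_rot: [0.991, 0.131, -0.001, 0.0]
force: [0.4, -0.3, -0.2]
finger_gap: 0.0534
finger_force: 37.1
```

Run:
```python
from h import *
s=manip.state(); print(s['finger_gap'],s['force'],s['finger_force'])
go(.6564,.0089,-.013)
p,P=wrist('w14'); tops(P,.6565,.0088,.0,.013,.055)
for n in ('scene',):
    b,d=eyes.capture(n)
cv2.imwrite('pics/w14c.png',np.hstack([cv2.resize(p,(400,300)),cv2.resize(b[110:206,170:298],(400,300))])[:,:,::-1])
```

```text
0.053404486737732466 [ 0.37844267 -0.25371599 -0.1837618 ] 37.06579299643636
norm d [ 0.0028 -0.0009  0.2359] rows>= 2.0 pos [0.6559 0.0085 0.046 ] psi 0.262 tilt -1.000
n 11795 mean [673.1  13.2   6.3] circ 656.5 8.8 55.0 rect [660.4   8.7] [106.7 102.8] 65.1
```

View pics/w14c.png

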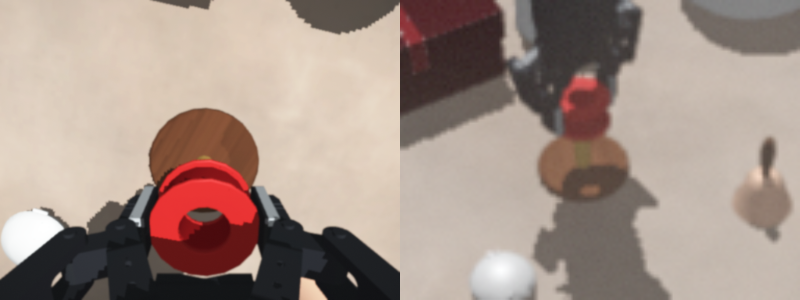

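The spool hovers right over the pin (scene crop: spool (585,105), pin (583,150)). I descend in two steps, checking force.

servo_tool(
  moves=[
    [0.003,-0.001,0.03,0,-1],
    [0,0,0.03,0,-1],
    [0,0,0.03,0,-1],
    [0,0,0.03,0,-1],
    [0,0,0,0,-1],
    [0,0,0,0,-1],
  ],
)

```text
clock: 23.52
eef_pos: [0.657, 0.0092, 0.0151]
tcp_rot: [0.991, 0.131, -0.001, -0.0]
force: [0.8, 0.3, -0.3]
finger_gap: 0.0534
finger_force: 37.1
```

servo_tool(
  moves=[
    [0,0,0.03,0,-1],
    [0,0,0.03,0,-1],
    [0,0,0.024,0,-1],
    [0,0,0.012,0,-1],
    [0,0,0.008,0,-1],
    [0,0,0,0,-1],
    [0,0,0,0,-1],
  ],
)

```text
clock: 24.1
eef_pos: [0.6577, 0.0092, -0.01]
tcp_rot: [0.991, 0.131, 0.0, 0.0]
force: [-0.6, 0.7, -0.8]
finger_gap: 0.0529
finger_force: 37.1
```

servo_tool(
  moves=[
    [0,0,0.006,0,-1],
    [0,0,0.004,0,-1],
    [0,0,0,0,-1],
  ],
)

```text
clock: 24.35
eef_pos: [0.6579, 0.0092, -0.0119]
tcp_rot: [0.991, 0.131, 0.0, 0.0]
force: [0.2, -0.3, 2.2]
finger_gap: 0.0535
finger_force: 37.2
```

Contact with the base begins, so I release and rise.

servo_tool(
  moves=[
    [0,0,0,0,0.8],
    [0,0,0,0,0.8],
    [0,0,0,0,0.8],
    [0,0,0,0,0.8],
    [0,0,-0.04,0,0.8],
    [0,0,-0.12,0,0.8],
    [0,0,-0.15,0,0.8],
    [0,0,-0.15,0,0.8],
    [0,0,-0.15,0,0.8],
    [0,0,-0.1,0,0.6],
    [0,0,0,0,0.6],
    [0,0,0,0,0.6],
  ],
)

```text
clock: 25.35
eef_pos: [0.6587, 0.0094, 0.168]
tcp_rot: [0.991, 0.131, 0.002, 0.0]
force: [0.4, -0.7, 0.0]
finger_gap: 0.0685
finger_force: 0.0
```

Run:
```python
from h import *
s=manip.state(); print(s['finger_gap'],s['force'])
p,P=wrist('w15'); tops(P,.6565,.0088,.03,.0415,.04); tops(P,.6565,.0088,.044,.06,.02);tops(P,.6565,.0088,.004,.013,.055)
go(.4435,-.1475,.165)
```

```text
0.06847370448534482 [ 0.39884155 -0.6945524   0.03473711]
n 2387 mean [656.7   8.6  37.9] circ 656.1 8.3 27.9 rect [656.3   8.4] [55.  54.5] 69.6
n 169 mean [657.7   9.1  49.8] circ 656.4 8.6 6.7 rect [656.2   8.6] [12.8 12.2] 31.6
n 3512 mean [664.8  11.2   8.1] circ 656.3 8.6 45.1 rect [656.5   8.7] [89. 89.] 15.2
norm d [-0.989   0.3835  0.0029] rows>= 7.0 pos [0.6575 0.0091 0.1659] psi 0.262 tilt -1.000
```

Red is seated (top at 38 mm, level, centred on the pin). Now the yellow spool.

servo_tool(
  moves=[
    [-0.1,0.04,0,0,0.6],
    [-0.13,0.05,0,0,0.6],
    [-0.13,0.05,0,0,0.6],
    [-0.13,0.05,0,0,0.6],
    [-0.13,0.05,0,0,0.6],
    [-0.13,0.05,0,0,0.6],
    [-0.13,0.05,0,0,0.6],
    [-0.109,0.044,0,0,0.6],
    [0,0,0,0,0.6],
    [0,0,0,0,0.6],
  ],
)

```text
clock: 26.23
eef_pos: [0.4414, -0.1486, 0.1639]
tcp_rot: [0.992, 0.129, -0.001, -0.0]
force: [0.6, 0.5, -0.4]
finger_gap: 0.0686
finger_force: 0.0
```

Run:
```python
from h import *
s=manip.state(); print(s['finger_gap'],s['force'])
p,P=wrist('w16'); tops(P,.4435,-.1475,.018,.032,.035)
tops(P,.432,-.233,.018,.032,.035)
go(.4435,-.1475,-.021)
```

```text
0.06862429236096139 [ 0.64758795  0.54801791 -0.36379029]
n 1266 mean [ 444.5 -148.1   22. ] circ 443.8 -148.1 22.9 rect [ 444.1 -148.3] [45.  44.7] 79.3
n 1111 mean [ 433.6 -233.4   21.9] circ 433.1 -233.9 22.5 rect [ 433.3 -233.8] [43.8 44. ] 89.0
norm d [0.003  0.0011 0.7412] rows>= 5.0 pos [ 0.4429 -0.1476  0.1643] psi 0.261 tilt -1.000
```

View pics/w16.png

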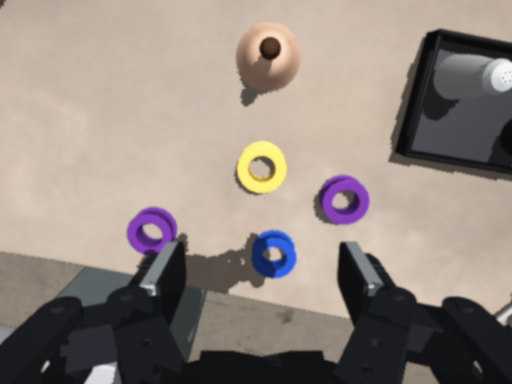

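Wrist view: yellow spool at (262,167), with purple at (345,200) and blue at (274,253) clear of the fingers. Descend and grip.

servo_tool(
  moves=[
    [0.004,0.003,0.1,0,0.6],
    [0,0,0.15,0,0.6],
    [0,0,0.15,0,0.6],
    [0,0,0.15,0,0.6],
    [0,0,0.1,0,0.6],
    [0,0,0.06,0,0.6],
    [0,0,0.022,0,0.6],
    [0,0,0.008,0,0.6],
    [0,0,0,0,0.6],
    [0,0,0,0,-1],
    [0,0,0,0,-1],
    [0,0,0,0,-1],
    [0,0,0,0,-1],
    [0,0,0,0,-1],
    [0,0,0,0,-1],
  ],
)

```text
clock: 27.53
eef_pos: [0.446, -0.1481, -0.0183]
tcp_rot: [0.991, 0.13, 0.001, 0.001]
force: [0.1, 0.3, 5.0]
finger_gap: 0.0437
finger_force: 35.0
```

Run:
```python
from h import *
s=manip.state(); print(s['finger_gap'],s['force'],s['finger_force'])
go(.6,-.01,.12)
```

```text
0.04368159573778831 [0.05177244 0.34644715 5.02026028] 34.98052929265027
norm d [ 0.7394 -0.3734 -0.552 ] rows>= 6.0 pos [ 0.446  -0.1481 -0.0183] psi 0.262 tilt -1.000
```

servo_tool(
  moves=[
    [0,0,-0.03,0,-1],
    [0,0,-0.1,0,-1],
    [0,0,-0.14,0,-1],
    [0,0,-0.15,0,-1],
    [0,0,-0.13,0,-1],
    [0.1,-0.05,0,0,-1],
    [0.128,-0.065,0,0,-1],
    [0.128,-0.065,0,0,-1],
    [0.128,-0.065,0,0,-1],
    [0.128,-0.065,0,0,-1],
    [0.128,-0.063,0,0,-1],
    [0,0,0,0,-1],
    [0,0,0,0,-1],
    [0,0,0,0,-1],
  ],
)

```text
clock: 28.7
eef_pos: [0.5987, -0.0107, 0.1179]
tcp_rot: [0.991, 0.13, -0.0, 0.0]
force: [-0.4, -0.3, -0.6]
finger_gap: 0.0435
finger_force: 35.8
```

Run:
```python
from h import *
s=manip.state(); print(s['finger_gap'],s['force'],s['finger_force'])
p,P=wrist('w17'); e=s['eef_pos']
tops(P,.6565,.0088,.03,.0415,.04); tops(P,.6565,.0088,.044,.06,.02)
u=P.reshape(-1,3); c=p.reshape(-1,3).astype(int)
m=(np.hypot(u[:,0]-e[0],u[:,1]-e[1])<.05)&(c[:,0]>110)&(c[:,2]<.6*c[:,0])&(c[:,1]>.6*c[:,0])&(u[:,2]>.08)
q=u[m]; print('yel',len(q),np.percentile(q[:,2],[1,50,99]).round(4))
t=q[q[:,2]>np.percentile(q[:,2],99)-.006]; r=cv2.minAreaRect(t[:,:2].astype(np.float32)*1000); print(cv2.minEnclosingCircle(t[:,:2].astype(np.float32)*1000),r)
A=np.c_[t[:,:2],np.ones(len(t))]; print('slope',np.linalg.lstsq(A,t[:,2],rcond=None)[0][:2].round(3))
off=np.array(r[0])/1000-np.array(s['eef_pos'])[:2]; tx=np.array([.6562,.0086])-off; go(tx[0],tx[1],.12,s)
```

```text
0.04347847163585267 [-0.44858395 -0.28657085 -0.59139402] 35.76667719174235
n 4025 mean [657.    8.7  38. ] circ 655.9 8.6 28.1 rect [656.3   8.2] [55.5 55.1] 59.0
n 294 mean [656.7   8.8  49.9] circ 656.5 8.7 6.7 rect [656.5   8.7] [12.9 12.4] 86.2
yel 7868 [0.1376 0.1577 0.1593]
((597.1389770507812, -10.948545455932617), 23.223758697509766) ((597.0357666015625, -10.894588470458984), (45.65645217895508, 42.97138977050781), 15.901535987854004)
slope [0.006 0.001]
norm d [ 0.2488 -0.0141 -0.0086] rows>= 2.0 pos [ 0.5987 -0.0107  0.1179] psi 0.262 tilt -1.000
```

servo_tool(
  moves=[
    [0.09,-0.005,0,0,-1],
    [0.09,-0.005,0,0,-1],
    [0.069,-0.004,0.04,0,-1],
    [0,0,0.08,0,-1],
    [0,0,0.08,0,-1],
    [0,0,0.06,0,-1],
    [0,0,0,0,-1],
    [0,0,0,0,-1],
    [0,0,0,0,-1],
  ],
)

```text
clock: 29.5
eef_pos: [0.659, 0.0085, 0.0539]
tcp_rot: [0.992, 0.13, 0.001, 0.0]
force: [0.6, 0.8, 0.2]
finger_gap: 0.0434
finger_force: 35.8
```

Run:
```python
from h import *
s=manip.state(); print(s['finger_gap'],s['force'],s['finger_force'])
go(.6579,.0087,.019)
```

```text
0.043404952494236225 [0.58586339 0.78955135 0.15227603] 35.77445374272892
norm d [-0.0042 -0.0019  0.1396] rows>= 1.0 pos [0.659  0.0085 0.0539] psi 0.260 tilt -1.000
```

servo_tool(
  moves=[
    [-0.004,-0.001,0.03,0,-1],
    [0,0,0.03,0,-1],
    [0,0,0.03,0,-1],
    [0,0,0.02,0,-1],
    [0,0,0.012,0,-1],
    [0,0,0.006,0,-1],
    [0,0,0,0,-1],
    [0,0,0,0,-1],
  ],
)

```text
clock: 30.17
eef_pos: [0.6578, 0.0096, 0.0207]
tcp_rot: [0.991, 0.131, 0.0, -0.0]
force: [0.4, 0.1, -1.2]
finger_gap: 0.043
finger_force: 35.8
```

servo_tool(
  moves=[
    [0,0,0.005,0,-1],
    [0,0,0.003,0,-1],
    [0,0,0,0,-1],
    [0,0,0,0,-1],
  ],
)

```text
clock: 30.5
eef_pos: [0.6581, 0.0095, 0.0197]
tcp_rot: [0.991, 0.131, 0.001, 0.0]
force: [-1.1, 0.4, 6.3]
finger_gap: 0.043
finger_force: 36.6
```

Contact with the red spool at 6 N. Release, rise and look.

servo_tool(
  moves=[
    [0,0,0,0,0.4],
    [0,0,0,0,0.4],
    [0,0,0,0,0.4],
    [0,0,0,0,0.4],
    [0,0,-0.04,0,0.4],
    [0,0,-0.12,0,0.4],
    [0,0,-0.15,0,0.4],
    [0,0,-0.15,0,0.4],
    [0,0,-0.12,0,0.4],
    [0,0,0,0,0.4],
    [0,0,0,0,0.4],
  ],
)

```text
clock: 31.42
eef_pos: [0.659, 0.0097, 0.1668]
tcp_rot: [0.991, 0.131, 0.003, 0.0]
force: [-0.3, 0.4, -1.0]
finger_gap: 0.0594
finger_force: 0.0
```

Run:
```python
from h import *
s=manip.state(); print(s['finger_gap'],s['force'],s['eef_pos'])
p,P=wrist('w18'); tops(P,.6565,.0088,.0565,.07,.04); tops(P,.6565,.0088,.034,.0415,.04)
u=P.reshape(-1,3); m=(np.hypot(u[:,0]-.6565,u[:,1]-.0088)<.025)&(u[:,2]>.056)&(u[:,2]<.07); t=u[m]
print('slope',np.linalg.lstsq(np.c_[t[:,:2],np.ones(len(t))],t[:,2],rcond=None)[0][:2].round(3))
q,d=eyes.capture('scene'); a,_=eyes.capture('top')
cv2.imwrite('pics/end.png',np.hstack([cv2.resize(q,(400,300)),cv2.resize(a,(400,300))])[:,:,::-1])
```

```text
0.05944866722090159 [-0.25639342  0.43305687 -0.97266376] [0.65900762 0.00974678 0.16681815]
n 1545 mean [657.1   9.   60. ] circ 656.5 8.7 22.9 rect [656.8   9.1] [44.9 44.9] 16.4
n 824 mean [668.   11.3  38.5] circ 656.1 8.4 27.7 rect [661.9   9.9] [42.9 54.9] 13.9
slope [ 0. -0.]
```

View pics/end.png

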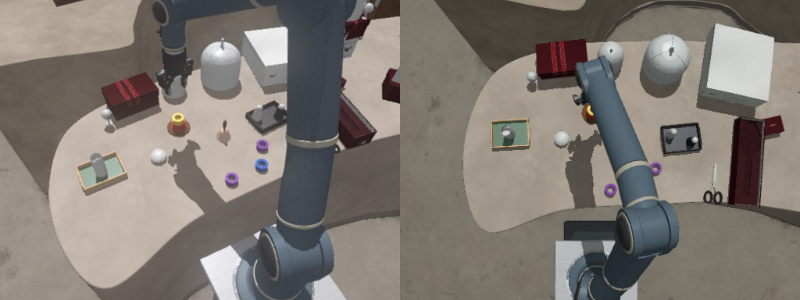

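View pics/w18.png

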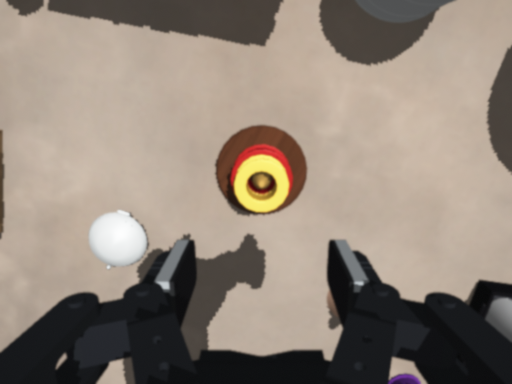

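The wrist view shows yellow flat on red around the pin at (262,181), top at 60 mm with no tilt. The scene view shows the cup upright in the wooden tray, both shakers upright in the black tray, the bell and pill box untouched, and the gripper clear. Handing in.

```bash
python3 -c "
from rig import manip
print(manip.finish_job())"
```

```text
the job is handed in; nothing more can be done
None
```

The job is handed in after about 31 s of robot time: both shakers stand in the black tray, the cup in the wooden tray, and yellow sits flat on red on the spindle; the bell and pill box were left alone. My first pepper grasp closed on top of its head (about 15 N, still upright), because the reported TCP reads about 39 mm low.

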